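Hold a test probe square on the sprung stud of a sloping radio test set

TASK

Lift the test probe out of its stand and put its tip on the middle of the sprung stud that sits in the square collar on the sloping panel of the test set, with the probe held square to that panel (leaning with the slope, not upright). Press lightly, so that the stud is pushed part of the way in but not to its stop, never hard, and finish while still holding the probe there, steady, in the gripper. Leave the studs in the two round collars, the mug, the Morse key and the mouse alone.

Things in the scene. Friction and masses are not known exactly. Their poses are not given: they have to be found in the camera images.
- probe_grip (a point): Centre of the grey square handle (20 x 20 x 94 mm; grip two opposite flats) of the loose straight test probe, 90 g, 95 mm from its tip on its axis, z from tip to handle, x and y square to the flats. Below the handle: a round shoulder 28 mm across, 6 mm thick, then a shaft 42 mm long, 8 to 10 mm thick. It starts upright in the stand, shoulder resting on the stand's top, this point 108 mm above the desk.
- probe_tip (a point): End of the probe's round-ended tip (radius 4 mm), on its axis, 95 mm from probe_grip; same axes. The whole probe is 146 mm long.
- stand: Fixed grey block 70 x 70 x 55 mm on the desk, with one upright hole 14 mm across and 45 mm deep in the middle of its top, which holds the probe's shaft. The origin is the centre of its underside, z up. The probe must rise 42 mm to be clear of it.
- console: Fixed radio test set: dark case 290 mm wide (its y), 190 mm deep (x); its aluminium top slopes 20 degrees, 45 mm high on the -x side near the robot, 114 mm on the far side. Origin: centre of its underside. In a row along y, 85 mm apart, any order: three brass studs in black collars 7 mm high, one collar 46 mm square, two round, 48 mm across. Dials along the high edge are trim.
- stud_square_head (a point): Middle of the flat head of the brass stud in the square collar, the spot to touch. The head is 20 mm across and stands 25 mm off the panel when free. z points out of the panel, at right angles to it (20 degrees from upright, leaning towards the robot); x points up the slope. The point moves with the stud.
- stud_square (a joint): How far that stud is pushed straight into the panel, m: 0 free, 0.010 at its stop. A spring pushes back with about 2 N at the start, growing by 0.6 N per mm to 8 N at the stop (half-way: 5 N).
- stud_round_a_head (a point): Middle of the head of the stud in one of the round collars, made like the other stud; leave alone.
- stud_round_b_head (a point): Middle of the head of the stud in the other round collar; leave alone.
- stud_round_a (a joint): How far the stud of stud_round_a_head is pushed in, m, 0 free.
- stud_round_b (a joint): How far the stud of stud_round_b_head is pushed in, m, 0 free.
- mug: White mug, 80 mm across and 90 mm high, loose on the desk; origin at the centre of its underside. Leave alone.
- morse_key: Morse key on a white base 150 x 80 mm, 43 mm high, loose on the desk; origin at the centre of its underside. Leave alone.
- mouse: Black computer mouse 100 x 58 x 32 mm, loose on the desk; origin at the centre of its underside. Leave alone.
Things that resemble listed ones, but are neither listed nor needed, are in the scene too. Of the things that look like the stand, take the one that is farthest to the robot's left at the start. What is shaped like the part that bears probe_grip but purple is not meant.

How it is judged:
By the outcome, as a careful person would: the job done as asked, in the order asked, and still so for the second after the job is handed in, while the arm keeps its last pose, push and grip.
It also fails if it takes over 35 s, if anything falls off the work surface, if the arm or the gripper's body presses on something with over 40 N, if the wrist force passes 120 N, or if a joint passes its speed limit or range.

ROBOT

A 6-joint arm with a two-finger parallel gripper is mounted at the origin on the work surface. World frame = base frame: x ahead of the robot, y to its left, z up, the work surface at z = 0. Lengths are in m, angles in rad, forces in N, time in s.
With the tool pointing down it reaches from about 0.3 to 0.775 m from the base axis. Payload 14.6 kg.
Tool frame: the origin (TCP) lies between the finger pads; the fingertips stand 22 mm ahead of it and the grasp point (between the pads) lies 3 mm ahead of it (ctrl.tip_reach is the distance from the TCP to the fingertips, in m); z points along the fingers, y is the direction in which the jaws open and shut (so a half turn about z gives the same grasp; the last joint's range is limited). The gripper opens to 94 mm and grips with 3 to 60 N. Pads are 16 mm wide; open, the fingers measure 119 mm over their backs; the gripper's body (75 mm by 177 mm) begins 78 mm behind the grasp point.
Start: joints at [-1.301, 0.3, 1.521, -0, 1.321, -0.067], TCP at [0.182, -0.519, 0.227] pointing down, gripper open.
Joint ranges: [-3.03, 3.03], [-0.79, 2.21], [0.23, 2.52], [-1.04, 4.18], [0, 3.07], [-2.55, 2.55]. Speed limits (rad/s): [2.22, 2.22, 2.57, 3.14, 3.14, 3.14].

INTERFACE

Orientations are given as [roll, pitch, yaw] about the fixed x, y, z axes, in that order (R = Rz(yaw) Ry(pitch) Rx(roll)).
In Python, from station import ctrl gives the robot as it stands. The module is installed in compiled form; this text tells all that it offers.
- The arm moves only by the shell command python3 -m creep 'ROWS' [OPENING] [FORCE]. ROWS is a JSON object of lists of equal length, an entry for each row: "xyz": the shift along the tool's x, y, z in mm, a list of three; "spin": the turn about the tool's z in rad. In form: {"xyz": [[tx, ty, tz], ...], "spin": [spin, ...]}. A call has 1 to 5 rows; each row shifts and turns the commanded pose from where the row before left it, along the tool's axes as they then stand; what a row does not reach is not made up. A row lasts 1/8 s, in which the tool goes at most 62.5 mm and 10.7 degrees, less where a joint would pass 70% of its speed; a pose out of reach is approached as far as the arm can. A call with a gripper value outside its range is refused whole. OPENING is the finger opening in mm, from 0 to 94, set as the call begins (- or left out, the last holds). The fingers move at their own pace and stop on an object; FORCE is the grip in N (left out, the last holds). Time passes only in rows, so rows that do not move let the fingers close. It gives the time, the measured TCP pose, the force and the opening at its end, in the units of the state.
- ctrl.get_obs(): the state, without advancing time (a new reading comes with each control period).
- ctrl.camera(name): name is "side" or "top"; returns the picture (400x640x3 uint8, red, green, blue); there is no depth.
- ctrl.camera_model(name): a dict with "fx", "fy", "cx", "cy" (pixels), "R" (3x3) and "t" (3): a world point X has camera coordinates R X + t. Camera axes: x right, y down, z forward; pixel columns grow to the right and rows downward; lengths in m; the calibration is good to about 2 mm. A picture is of the moment at which its call begins. camera_model takes no time and is no camera call.
- ctrl.hand_in(): hands the job in, once; it reports no verdict.
The state is a dict: "time_s": time; "qpos": joint angles; "joint_vel": joint speeds; "tau": joint torques, N m; "ee_pos": TCP position; "eef_rot": TCP orientation; "force": force on the tool from outside, world axes, zero at the start; "moment": the same for the moment, N m; "grip_width": finger opening in m.
Only numpy, scipy, OpenCV 4.12 (cv2) and the standard library are available. Lean on these libraries where they do the work, as an engineer would, in place of code of your own. Each camera call takes 0.05 s, during which the arm holds its last target.

## Working session

There is one attempt and no reset: what is moved stays moved. The work goes in short steps, Python scripts to look and compute and a shell command to move; the robot and the scene stay as the last step left them, time stands still between calls to the robot, and variables do not carry over. Pictures are saved under pics/ and viewed, and the job is handed in when it is done.

```bash
mkdir -p pics; ls
python3 - <<'E'
from station import ctrl
import cv2,numpy as np
o=ctrl.get_obs();print({k:np.round(v,3).tolist() for k,v in o.items()},ctrl.tip_reach)
for n in("side","top"):
    im=ctrl.camera(n);cv2.imwrite(f"pics/{n}0.png",im[:,:,::-1]);m=ctrl.camera_model(n)
    print(n,m, -np.array(m["R"]).T@np.array(m["t"]))
E
```

```text
pics
{'time_s': 0.0, 'qpos': [-1.301, 0.3, 1.522, -0.0, 1.321, -0.067], 'joint_vel': [0.0, -0.001, 0.0, -0.0, 0.0, -0.0], 'tau': [-0.001, -53.181, -35.273, 0.071, 0.024, -0.0], 'ee_pos': [0.182, -0.519, 0.227], 'eef_rot': [-3.14, -0.0, 0.337], 'force': [-0.45, 0.123, -0.416], 'moment': [0.007, -0.016, -0.03], 'grip_width': 0.094} 0.022
side {'fx': 379.9728453471809, 'fy': 379.9728453471809, 'cx': 324.12041973852774, 'cy': 202.31214460641573, 'R': array([[-0.79083361, -0.61201492,  0.00446404],
       [-0.36979771,  0.47200801, -0.80028626],
       [ 0.48768007, -0.63454406, -0.59960152]]), 't': array([0.41142868, 0.25072279, 0.75767439])} [0.04858565 0.61423511 0.65311609]
top {'fx': 362.45714213672596, 'fy': 362.45714213672596, 'cx': 318.8614462065408, 'cy': 192.63673836940885, 'R': array([[-0.02397658, -0.99971089,  0.0018078 ],
       [-0.99663907,  0.02376114, -0.07839619],
       [ 0.07833057, -0.0036814 , -0.99692064]]), 't': array([0.04369994, 0.47982043, 1.0419604 ])} [0.39763821 0.0361221  1.07628892]
```

View pics/side0.png

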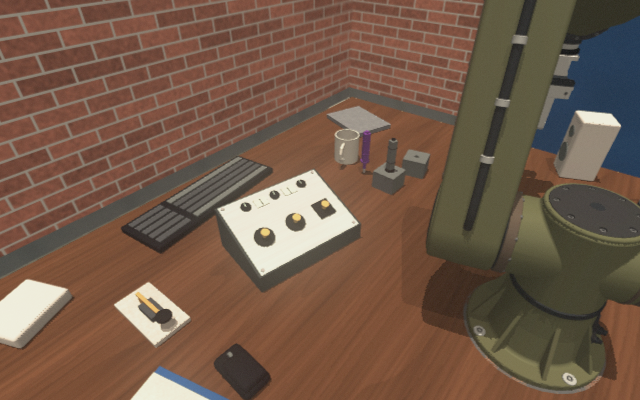

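View pics/top0.png

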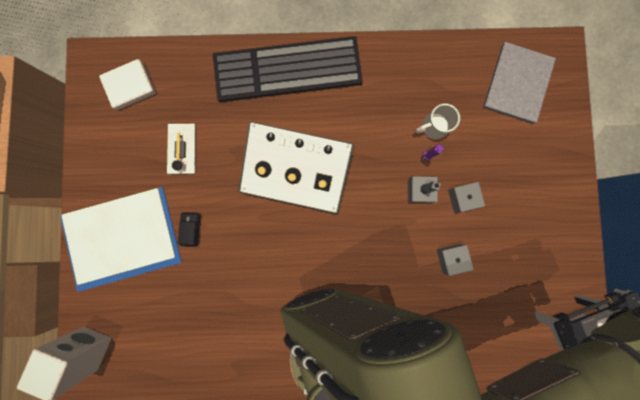

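The top view shows three stand-like blocks, at about (424,190), (468,197) and (457,260). +y points left in this image, so the one farthest to the robot's left is (424,190), which holds the grey probe. The purple look-alike is at (433,153). The square collar is at (323,184), and the round ones are at (262,170) and (292,176). I'll confirm this with enlarged crops.

Run:
```python
import cv2,numpy as np
t=cv2.imread("pics/top0.png");s=cv2.imread("pics/side0.png")
a=cv2.resize(t[110:220,225:495],None,fx=2.9,fy=2.9,interpolation=cv2.INTER_CUBIC)[:,:783]
b=cv2.resize(s[125:285,210:440],None,fx=3.4,fy=3.4,interpolation=cv2.INTER_CUBIC)
cv2.imwrite("pics/c1.png",a);cv2.imwrite("pics/c2.png",b)
```

```text
(no output)
```

View pics/c1.png

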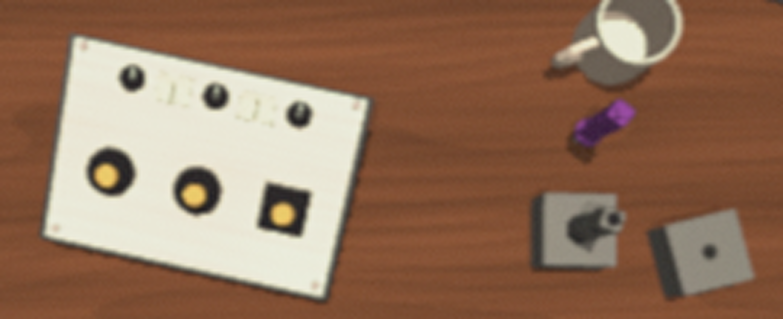

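View pics/c2.png

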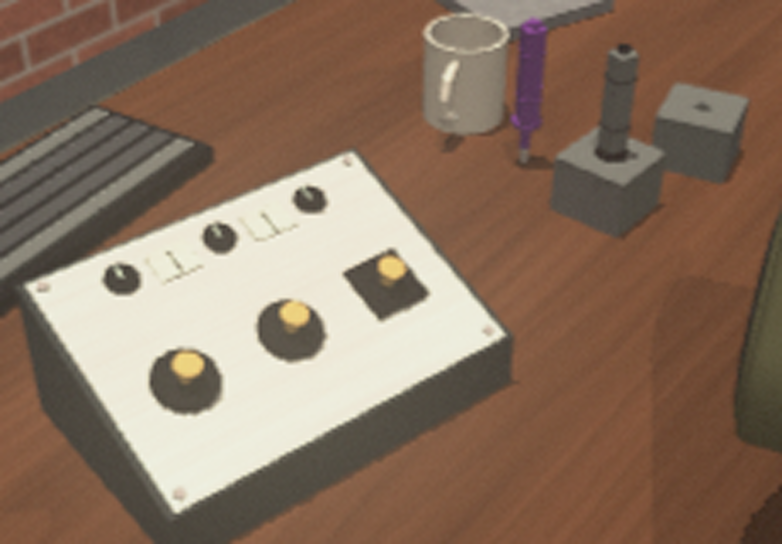

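The crops confirm it: the grey probe stands in the left-most stand, the square collar is on the right of the panel, and the purple decoy stands separately. Next I'll measure.

```bash
cat > h.py <<'E'
from station import ctrl
import cv2,numpy as np
M={n:ctrl.camera_model(n) for n in("side","top")}
def ray(n,p):
    m=M[n];R=np.array(m["R"]);d=R.T@np.array([(p[0]-m["cx"])/m["fx"],(p[1]-m["cy"])/m["fy"],1.]);return -R.T@np.array(m["t"]),d/np.linalg.norm(d)
def plane(n,p,z):
    c,d=ray(n,p);return c+d*(z-c[2])/d[2]
def tri(ps,pt):
    c1,d1=ray("side",ps);c2,d2=ray("top",pt)
    k=np.linalg.lstsq(np.stack([d1,-d2],1),c2-c1,rcond=None)[0]
    a,b=c1+k[0]*d1,c2+k[1]*d2;return (a+b)/2,np.linalg.norm(a-b)
def proj(n,X):
    m=M[n];q=np.array(m["R"])@np.array(X)+np.array(m["t"]);return np.array([m["cx"]+m["fx"]*q[0]/q[2],m["cy"]+m["fy"]*q[1]/q[2]])
def blobs(mask,lo,hi):
    n,l,s,c=cv2.connectedComponentsWithStats(mask.astype(np.uint8));return [(c[i].round(2).tolist(),int(s[i,4])) for i in range(1,n) if lo<s[i,4]<hi]
E
python3 - <<'E'
from h import *
t=cv2.imread("pics/top0.png");s=cv2.imread("pics/side0.png")
for n,im in(("top",t),("side",s)):
    h=cv2.cvtColor(im,cv2.COLOR_BGR2HSV);H,S,V=cv2.split(h)
    y=(H>15)&(H<32)&(S>90)&(V>150)
    y[:, :200]=0
    print(n,"yellow",blobs(y,10,200))
    p=(H>130)&(H<160)&(S>80);print("purple",blobs(p,10,900))
cr=t[170:212,402:450];cv2.imwrite("pics/d1.png",cv2.resize(cr,None,fx=12,fy=12,interpolation=cv2.INTER_CUBIC))
cr=s[130:200,365:435];cv2.imwrite("pics/d2.png",cv2.resize(cr,None,fx=8,fy=8,interpolation=cv2.INTER_CUBIC))
# panel corners, white contour
g=cv2.cvtColor(t,cv2.COLOR_BGR2HSV);w=((g[:,:,1]<60)&(g[:,:,2]>150)).astype(np.uint8);w[:, :235]=0;w[:,360:]=0;w[:115]=0;w[220:]=0
w=cv2.morphologyEx(w,cv2.MORPH_CLOSE,np.ones((9,9)))
c=max(cv2.findContours(w,0,2)[0],key=cv2.contourArea);print(cv2.contourArea(c),cv2.boxPoints(cv2.minAreaRect(c)))
E
```

```text
top yellow [([261.0, 170.0], 45), ([291.56, 176.93], 45), ([321.91, 183.36], 44)]
purple [([432.76, 152.03], 159)]
side yellow [([324.7, 203.2], 46), ([296.27, 216.92], 51), ([264.74, 231.6], 62)]
purple [([365.48, 146.64], 199)]
6932.0 [[235.2863  190.13126]
 [250.28935 121.67987]
 [351.67896 143.90225]
 [336.6759  212.35364]]
```

View pics/d1.png

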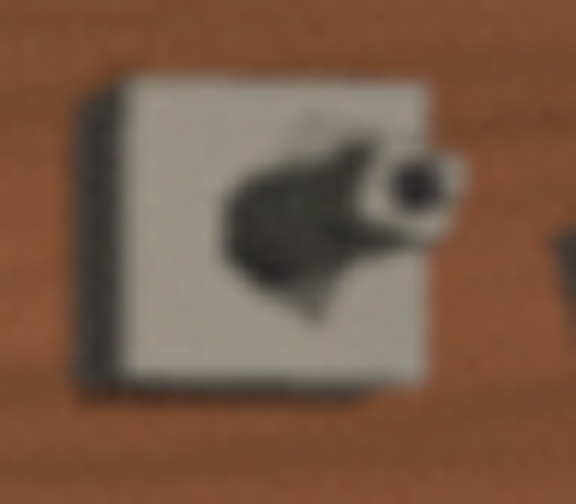

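View pics/d2.png

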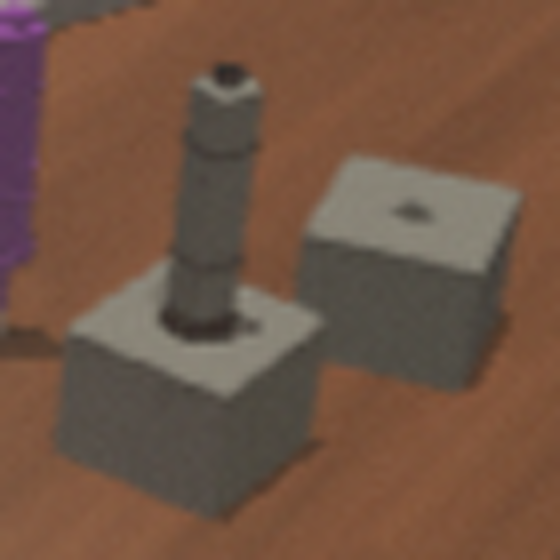

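Run:
```python
from h import *
np.set_printoptions(precision=4,suppress=True)
off=np.array([402,170]);f=lambda x,y:(off+np.array([x+.5,y+.5])/12-.5)
# stand top corners, crop px
for p in [(128,80),(428,85),(428,383),(128,380)]: print("stand",plane("top",f(*p),.055))
P=plane("top",f(416,187),.159);print("cap top (top view)",P)
so=np.array([365,130]);g=lambda x,y:so+np.array([x+.5,y+.5])/8-.5
print("cap side",plane("side",g(229,70),.159), tri(g(229,70),f(416,187)))
for p in [(70,325),(170,262),(322,322),(228,395)]:print("stand side",plane("side",g(*p),.055))
for nm,a,b in(("sq",(324.7,203.2),(321.91,183.36)),("r1",(296.27,216.92),(291.56,176.93)),("r2",(264.74,231.6),(261,170))): print(nm,tri(a,b),plane("top",b,.105),plane("side",a,.105))
print("purple top", plane("top",(436.5,147.5),.15))
```

```text
stand [ 0.5183 -0.2336  0.055 ]
stand [ 0.5154 -0.3045  0.055 ]
stand [ 0.445 -0.301  0.055]
stand [ 0.4473 -0.2305  0.055 ]
cap top (top view) [ 0.4818 -0.2662  0.159 ]
cap side [ 0.4812 -0.2646  0.159 ] (array([ 0.482 , -0.2665,  0.158 ]), np.float64(0.00022709064967653912))
stand side [ 0.5175 -0.2341  0.055 ]
stand side [ 0.5114 -0.2965  0.055 ]
stand side [ 0.445  -0.2937  0.055 ]
stand side [ 0.4479 -0.2288  0.055 ]
sq (array([0.5003, 0.0237, 0.0934]), np.float64(0.0005598839831466321)) [0.4988 0.0237 0.105 ] [0.4911 0.0361 0.105 ]
r1 (array([0.5201, 0.1063, 0.0929]), np.float64(0.0010898834113450989)) [0.5182 0.1051 0.105 ] [0.5104 0.1175 0.105 ]
r2 (array([0.5409, 0.1893, 0.0935]), np.float64(0.0006613992808888349)) [0.539  0.1873 0.105 ] [0.5311 0.1982 0.105 ]
purple top [ 0.5804 -0.2748  0.15  ]
```

Run:
```python
import cv2,numpy as np
t=cv2.imread("pics/top0.png");s=cv2.imread("pics/side0.png")
a=cv2.resize(t[170:198,308:338],(450,420),interpolation=cv2.INTER_CUBIC)
b=cv2.resize(s[192:220,310:340],(450,420),interpolation=cv2.INTER_CUBIC)
cv2.imwrite("pics/e.png",cv2.resize(np.hstack([a,b]),(800,373)))
```

```text
(no output)
```

View pics/e.png

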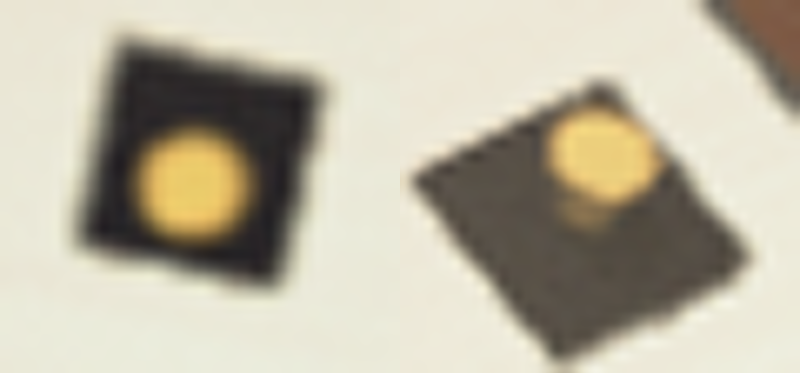

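Run:
```python
from h import *
np.set_printoptions(precision=4,suppress=True)
q={}
for n,im,x0,x1,y0,y1 in(("top",cv2.imread("pics/top0.png"),236,360,116,220),("side",cv2.imread("pics/side0.png"),212,366,168,285)):
    h=cv2.cvtColor(im,cv2.COLOR_BGR2HSV);w=((h[:,:,1]<70)&(h[:,:,2]>150)).astype(np.uint8)
    m=np.zeros_like(w);m[y0:y1,x0:x1]=w[y0:y1,x0:x1]
    m=cv2.morphologyEx(m,cv2.MORPH_OPEN,np.ones((2,2)))
    c=cv2.convexHull(max(cv2.findContours(m,0,2)[0],key=cv2.contourArea))
    a=cv2.approxPolyN(c,4)[0].astype(float);print(n,a.tolist());q[n]=a
```

```text
top [[353.0, 145.0], [337.0, 213.0], [241.0, 192.0], [251.0, 123.0]]
side [[360.0, 224.0], [262.0, 277.0], [217.0, 209.0], [314.0, 170.0]]
```

Run:
```python
from h import *
np.set_printoptions(precision=4,suppress=True)
top=[[353.0, 145.0], [337.0, 213.0], [241.0, 192.0], [251.0, 123.0]]
side=[[314,170],[360,224],[262,277],[217,209]]
C=[]
for a,b in zip(side,top):
    X,e=tri(a,b);print(X,e);C.append(X)
c=np.mean(C,0);yaw=np.arctan2(.1893-.0237,.5409-.5003)-np.pi/2
x=np.array([np.cos(yaw),np.sin(yaw)]);y=np.array([-x[1],x[0]])
S=np.array([.5003,.0237]);print(c,np.degrees(yaw),(S-c[:2])@x,(S-c[:2])@y)
n=np.linalg.svd(np.array(C)-c)[2][2];print(n)
```

```text
[ 0.6021 -0.0624  0.1072] 0.002516110717976878
[ 0.42   -0.0177  0.041 ] 0.0012738220548450922
[0.4873 0.2563 0.0405] 0.0029986066421330017
[0.6686 0.2131 0.1103] 0.0029517696669585534
[0.5445 0.0973 0.0747] -13.775439444959538 -0.025404646628686113 -0.08205547921716591
[-0.3333  0.0767  0.9397]
```

```bash
python3 -m creep '{"xyz":[[30,-11,0],[46,-17,0],[46,-17,0],[46,-17,0],[46,-17,0]],"spin":[0,0,0,0,0]}' 60
```

```text
time_s: 0.72
ee_pos: [0.3586, -0.3726, 0.2273]
eef_rot: [-3.141, 0.0, 0.337]
force: [1.7, -0.4, 0.2]
grip_width: 0.0605
```

```bash
python3 -m creep '{"xyz":[[45,-18,0],[45,-18,0],[40,-15,0],[21.4,-8.4,0],[0,0,0]],"spin":[0,0,0,0,0]}' && python3 -m creep '{"xyz":[[0,0,0],[0,0,0],[0,0,0],[0,0,0],[0,0,0]],"spin":[0.163,0.163,0.163,0.162,0]}'
cat > look.py <<'E'
import sys
from h import *
k=sys.argv[1];s=ctrl.camera("side");t=ctrl.camera("top")
cv2.imwrite(f"pics/side{k}.png",s[:,:,::-1]);cv2.imwrite(f"pics/top{k}.png",t[:,:,::-1])
a=[int(v) for v in sys.argv[2:]]  # side x0 y0 top x0 y0 size
n=a[4];A=cv2.resize(s[a[1]:a[1]+n,a[0]:a[0]+n],(400,400),interpolation=cv2.INTER_CUBIC);B=cv2.resize(t[a[3]:a[3]+n,a[2]:a[2]+n],(400,400),interpolation=cv2.INTER_CUBIC)
cv2.imwrite(f"pics/v{k}.png",np.hstack([A,B])[:,:,::-1])
E
python3 look.py 1 340 90 370 130 110
```

```text
time_s: 1.35
ee_pos: [0.4815, -0.2667, 0.2269]
eef_rot: [-3.141, 0.001, 0.339]
force: [0.2, -0.2, -0.4]
grip_width: 0.0602
time_s: 1.98
ee_pos: [0.4802, -0.2684, 0.2273]
eef_rot: [3.142, 0.0, -0.314]
force: [0.3, 0.4, -0.2]
grip_width: 0.0602
```

View pics/v1.png

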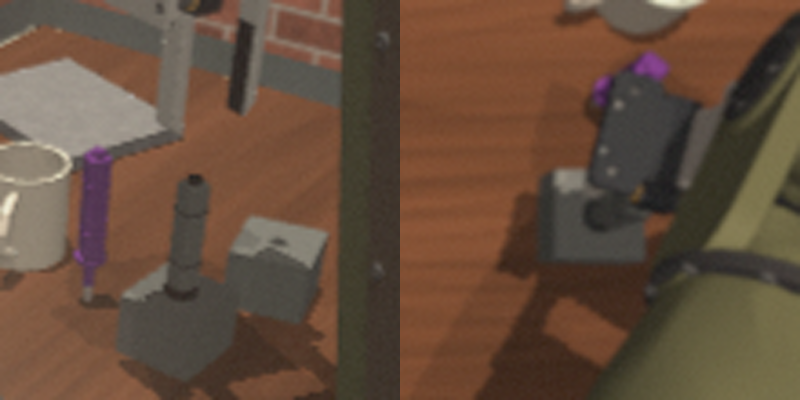

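The open fingers straddle the probe (side crop (190,235)), which is still upright in the left-most stand. Descending.

```bash
python3 -m creep '{"xyz":[[0.9,-2.3,20],[0,0,35],[0,0,35],[0,0,26],[0,0,0]],"spin":[0,0,0,0,0]}' && python3 -m creep '{"xyz":[[0,0,0],[0,0,0],[0,0,0],[0,0,0],[0,0,0]],"spin":[0,0,0,0,0]}' 10 8
```

```text
time_s: 2.7
ee_pos: [0.4816, -0.2655, 0.11]
eef_rot: [-3.141, 0.003, -0.312]
force: [-0.3, -0.3, 1.0]
grip_width: 0.06
time_s: 3.32
ee_pos: [0.4826, -0.2659, 0.1117]
eef_rot: [3.142, -0.0, -0.314]
force: [-0.3, 0.1, 2.2]
grip_width: 0.0199
```

```bash
python3 -m creep '{"xyz":[[0,0,-8],[0,0,-13],[0,0,-13],[0,0,0],[0,0,0]],"spin":[0,-0.037,-0.037,0,0]}' 10 8; python3 look.py 2 340 90 370 130 110
```

```text
time_s: 3.95
ee_pos: [0.4823, -0.2657, 0.1453]
eef_rot: [-3.142, 0.0, -0.24]
force: [0.5, 0.2, 0.1]
grip_width: 0.0205
```

View pics/v2.png

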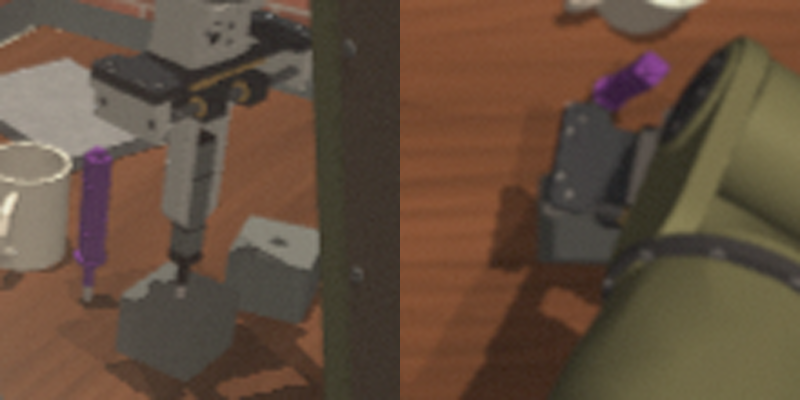

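```bash
python3 -m creep '{"xyz":[[-6,0,0],[-7,0,1],[-7,0,1],[-6,0,1.5],[-4,0,1]],"spin":[0,0,0,0,0]}' 10 6; python3 look.py 3 340 90 370 130 110
```

```text
time_s: 4.68
ee_pos: [0.453, -0.2586, 0.141]
eef_rot: [3.142, -0.0, -0.24]
force: [0.8, -1.2, 0.4]
grip_width: 0.0202
```

View pics/v3.png

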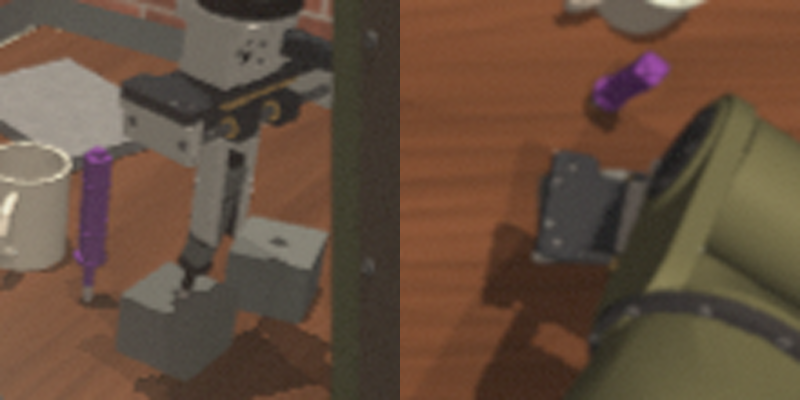

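The probe is pivoting in the jaws with its tip in the hole, and the side view shows it leaning. I'll finish the lean, firm up the grip, then lift out along the axis.

```bash
python3 -m creep '{"xyz":[[-2.5,0,0.5],[0,0,0],[0,0,0]],"spin":[0,0,0]}' 10 6;python3 -m creep '{"xyz":[[0,0,0],[-3,0,-8],[-8,0,-22],[0,0,-40],[0,0,-30]],"spin":[0,0,0,0,0]}' 10 25; python3 -m creep '{"xyz":[[0,0,0],[0,0,0]],"spin":[0,0]}'; python3 look.py 4 330 60 370 130 130
```

```text
time_s: 5.15
ee_pos: [0.4508, -0.258, 0.1404]
eef_rot: [-3.141, 0.0, -0.24]
force: [0.5, 0.3, 0.2]
grip_width: 0.0201
time_s: 5.78
ee_pos: [0.4399, -0.2554, 0.2425]
eef_rot: [3.141, -0.001, -0.24]
force: [0.1, 0.0, -1.1]
grip_width: 0.0195
time_s: 6.02
ee_pos: [0.4398, -0.2552, 0.2395]
eef_rot: [-3.141, 0.001, -0.24]
force: [-0.0, -0.5, -0.5]
grip_width: 0.0199
```

View pics/v4.png

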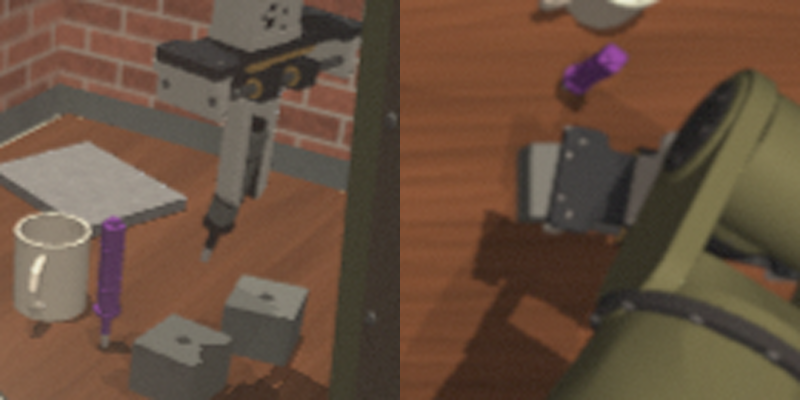

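```bash
python3 -m creep '{"xyz":[[-5,-25,0],[-10,-50,0],[-10,-50,0],[-10,-50,0],[-9,-50,0]],"spin":[0,0,0,0,0]}'; python3 -m creep '{"xyz":[[-6,-40,0],[-3.7,-20.3,-0],[0,0,7],[0,0,7],[0,0,0]],"spin":[0,0,0,0,0]}';python3 -m creep '{"xyz":[[0,0,0],[0,0,0]],"spin":[0,0]}'; python3 look.py 5 260 110 260 130 110
```

```text
time_s: 6.75
ee_pos: [0.4505, -0.0248, 0.2397]
eef_rot: [3.141, 0.001, -0.24]
force: [0.7, 0.2, -0.9]
grip_width: 0.0197
time_s: 7.38
ee_pos: [0.4556, 0.0336, 0.2255]
eef_rot: [3.141, 0.002, -0.241]
force: [0.3, 0.7, -1.1]
grip_width: 0.02
time_s: 7.62
ee_pos: [0.456, 0.0341, 0.2266]
eef_rot: [-3.142, -0.0, -0.241]
force: [-0.2, -0.6, -0.0]
grip_width: 0.0198
```

View pics/v5.png

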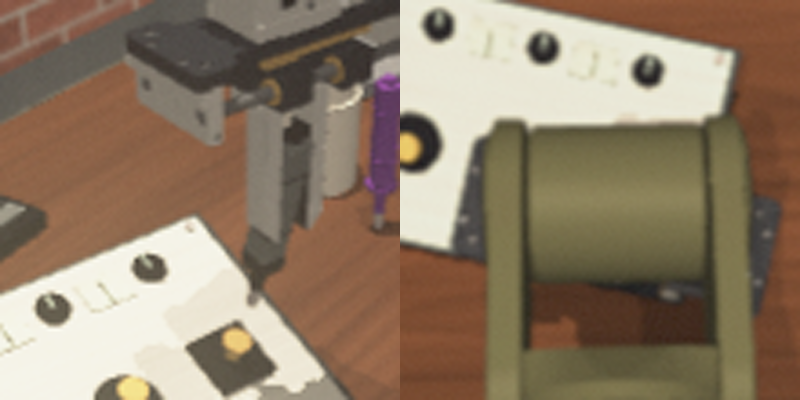

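Run:
```python
import cv2
s=cv2.imread("pics/side5.png");cv2.imwrite("pics/f5.png",cv2.resize(s[140:215,300:375],(750,750)[:2],interpolation=cv2.INTER_CUBIC)[:600])
```

```text
(no output)
```

View pics/f5.png

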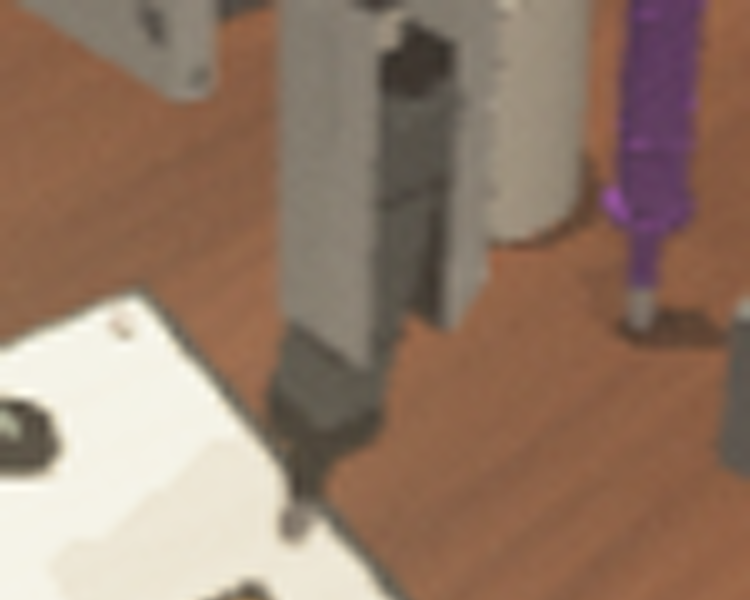

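```bash
cat > tilt.py <<'E'
from h import *
def pred(tcp,yaw,th,d):
    n=np.array([-np.sin(th)*np.cos(yaw),-np.sin(th)*np.sin(yaw),np.cos(th)])
    return np.array(tcp)-[0,0,.003]-d*n
E
python3 - <<'E'
from tilt import *
for a in(14,16,18,20,22,24):
    print(a,[proj("side",pred([.4558,.0338,.226],-.24,np.radians(a),d)).round(1) for d in(.091,.05,-.047)])
E
```

```text
14 [array([331.4, 193.8]), array([334.5, 181.5]), array([342.7, 148.7])]
16 [array([330.6, 192.9]), array([334., 181.]), array([343.1, 149.2])]
18 [array([329.8, 192. ]), array([333.6, 180.5]), array([343.6, 149.7])]
20 [array([329., 191.]), array([333.1, 180. ]), array([344.1, 150.2])]
22 [array([328.2, 190.1]), array([332.7, 179.4]), array([344.6, 150.7])]
24 [array([327.4, 189.1]), array([332.2, 178.9]), array([345.1, 151.3])]
```

Run:
```python
from tilt import *
y=-.24;cx=np.array([np.cos(y),np.sin(y),0]);cy=np.array([-np.sin(y),np.cos(y),0]);T=np.array([.4558,.0338,.226-.022])
for o in(.0225,.01,-.01,-.0225):
  for w in(-.008,.008): print(o,w,(proj("side",T+o*cy+w*cx)-[300,140])*10+4.5)
```

```text
0.0225 -0.008 [331.74931903 381.88807705]
0.0225 0.008 [285.09882442 350.31510662]
0.01 -0.008 [376.0801527  362.44465188]
0.01 0.008 [329.24888476 331.34022858]
-0.01 -0.008 [445.6299112  331.94025093]
-0.01 0.008 [398.53125636 301.56394875]
-0.0225 -0.008 [488.25932386 313.243066  ]
-0.0225 0.008 [441.00657777 283.30884248]
```

Run:
```python
from tilt import *
a=np.mean([ctrl.camera("side").astype(float) for _ in range(6)],0)
np.save("avg6.npy",a);im=a[:,:,::-1].astype(np.uint8)
c=cv2.resize(im[165:200,310:350],(800,700),interpolation=cv2.INTER_CUBIC)[100:];cv2.imwrite("pics/g6.png",c)
print(ctrl.get_obs()["ee_pos"])
```

```text
[0.45591929 0.03444952 0.22648731]
```

View pics/g6.png

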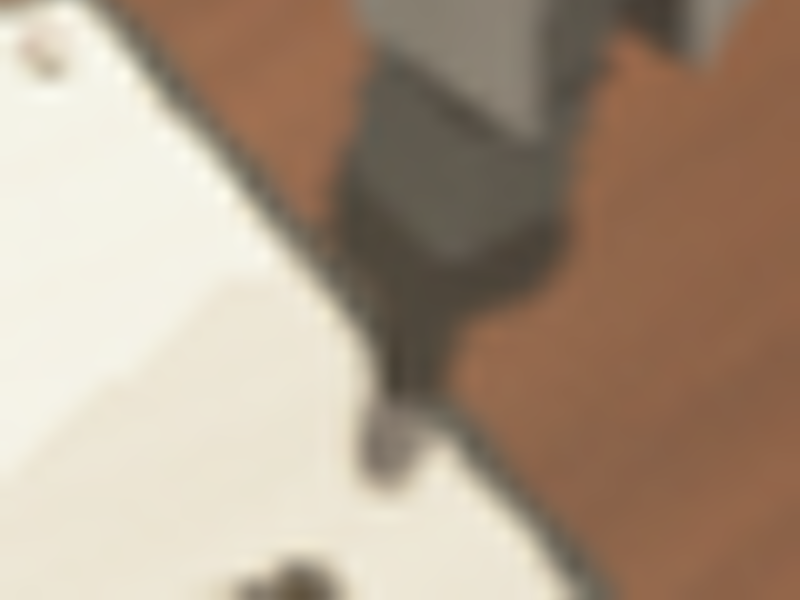

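Run:
```python
from tilt import *
a=np.load("avg6.npy")
sat=a[:,:,0]-a[:,:,2]  # brown wood high R-B
for r in range(165,192):
    print(r,sat[r,324:346].round().astype(int).tolist())
y=-.24;cx=np.array([np.cos(y),np.sin(y),0]);cy=np.array([-np.sin(y),np.cos(y),0])
for d in(14,16,18,20,22):
    th=np.radians(d);u=np.cos(th)*cx+np.sin(th)*np.array([0,0,1])
    L=[]
    for sx,sy in((.01,.01),(-.01,-.01)):
        p=[proj("side",pred([.4558,.0342,.2263],y,th,k)+sx*u+sy*cy) for k in(.047,.025)]
        L+= [p[0].round(2),round((p[1][0]-p[0][0])/(p[0][1]-p[1][1]),3)]
    p=[proj("side",pred([.4558,.0342,.2263],y,th,k)) for k in(.091,.06)]
    L+=[p[0].round(2),round((p[1][0]-p[0][0])/(p[0][1]-p[1][1]),3)]
    print(d,L)
```

```text
165 [71, 69, 70, 46, 20, 22, 22, 22, 21, 22, 22, 22, 20, 17, 15, 16, 15, 16, 16, 16, 19, 22]
166 [70, 71, 73, 50, 21, 22, 22, 22, 22, 22, 22, 22, 21, 17, 15, 16, 15, 15, 16, 16, 19, 21]
167 [72, 74, 76, 50, 21, 21, 22, 22, 22, 23, 22, 22, 20, 17, 15, 15, 16, 16, 16, 16, 18, 22]
168 [75, 76, 75, 51, 21, 22, 22, 22, 22, 22, 21, 22, 20, 18, 15, 16, 16, 17, 17, 17, 18, 22]
169 [73, 72, 74, 51, 22, 22, 21, 21, 21, 22, 22, 22, 21, 17, 16, 16, 16, 16, 16, 17, 18, 22]
170 [72, 75, 75, 54, 24, 22, 22, 22, 22, 22, 22, 22, 20, 17, 16, 16, 18, 20, 17, 17, 18, 23]
171 [74, 75, 76, 65, 36, 22, 22, 22, 22, 22, 22, 22, 20, 17, 16, 17, 29, 40, 25, 18, 18, 28]
172 [73, 76, 77, 71, 46, 19, 21, 22, 22, 22, 22, 22, 20, 17, 17, 20, 50, 71, 54, 35, 26, 39]
173 [77, 77, 77, 68, 43, 16, 18, 20, 22, 23, 22, 21, 20, 16, 16, 20, 51, 76, 76, 70, 57, 60]
174 [78, 77, 74, 59, 24, 17, 16, 18, 19, 22, 22, 22, 20, 18, 16, 38, 67, 76, 75, 74, 74, 72]
175 [76, 74, 73, 59, 23, 17, 16, 17, 18, 18, 20, 22, 20, 17, 17, 44, 74, 75, 74, 74, 73, 71]
176 [74, 73, 71, 52, 16, 17, 16, 17, 17, 17, 17, 19, 19, 17, 24, 52, 73, 73, 
[... 1389 characters left out ...]
, 65, 65, 63, 64, 65]
14 [array([328.5 , 179.27]), np.float64(0.231), array([340.75, 181.77]), np.float64(0.266), array([331.34, 193.74]), np.float64(0.249)]
16 [array([328.09, 178.7 ]), np.float64(0.268), array([340.27, 181.41]), np.float64(0.305), array([330.52, 192.86]), np.float64(0.287)]
18 [array([327.68, 178.12]), np.float64(0.307), array([339.79, 181.04]), np.float64(0.347), array([329.7 , 191.95]), np.float64(0.327)]
20 [array([327.29, 177.52]), np.float64(0.349), array([339.32, 180.64]), np.float64(0.391), array([328.9 , 191.01]), np.float64(0.37)]
22 [array([326.9 , 176.92]), np.float64(0.393), array([338.85, 180.23]), np.float64(0.438), array([328.12, 190.04]), np.float64(0.416)]
```

Tip and handle edges disagree on the lean (about 15–19°), so I'll turn the tool so the lean is seen broadside by the side camera and measure it properly.

```bash
python3 -m creep '{"xyz":[[0,0,-6],[0,0,-6],[0,0,-6],[0,0,-6],[0,0,-6]],"spin":[-0.171,-0.171,-0.171,-0.171,-0.171]}'; python3 -m creep '{"xyz":[[0,0,0],[0,0,0]],"spin":[0,0]}'
python3 - <<'E'
from tilt import *
a=np.mean([ctrl.camera("side").astype(float) for _ in range(4)],0)
np.save("avg7.npy",a);im=a[:,:,::-1].astype(np.uint8)
c=cv2.resize(im[120:195,300:375],(600,600),interpolation=cv2.INTER_CUBIC);cv2.imwrite("pics/g7.png",c)
o=ctrl.get_obs();print(o["ee_pos"],o["eef_rot"])
for d in(14,16,18,20,22):
  print(d,[((proj("side",pred(o["ee_pos"],o["eef_rot"][2],np.radians(d),k))-[300,120]+.5)*8).round() for k in(.091,.05,.0,-.047)])
E
```

```text
time_s: 8.65
ee_pos: [0.4559, 0.0345, 0.2567]
eef_rot: [-3.142, -0.0, 0.621]
force: [-0.1, 0.7, 0.8]
grip_width: 0.0199
time_s: 8.9
ee_pos: [0.4558, 0.0344, 0.2562]
eef_rot: [-3.141, 0.0, 0.611]
force: [-0.0, -0.1, -0.7]
grip_width: 0.02
[0.45586144 0.03442185 0.2562837 ] [-3.14147121e+00  2.37205988e-04  6.13353541e-01]
14 [array([227., 541.]), array([265., 423.]), array([314., 269.]), array([363., 114.])]
16 [array([217., 538.]), array([259., 421.]), array([314., 269.]), array([369., 116.])]
18 [array([206., 535.]), array([253., 420.]), array([314., 269.]), array([375., 118.])]
20 [array([195., 532.]), array([247., 418.]), array([314., 269.]), array([381., 120.])]
22 [array([185., 528.]), array([241., 416.]), array([314., 269.]), array([387., 122.])]
```

View pics/g7.png

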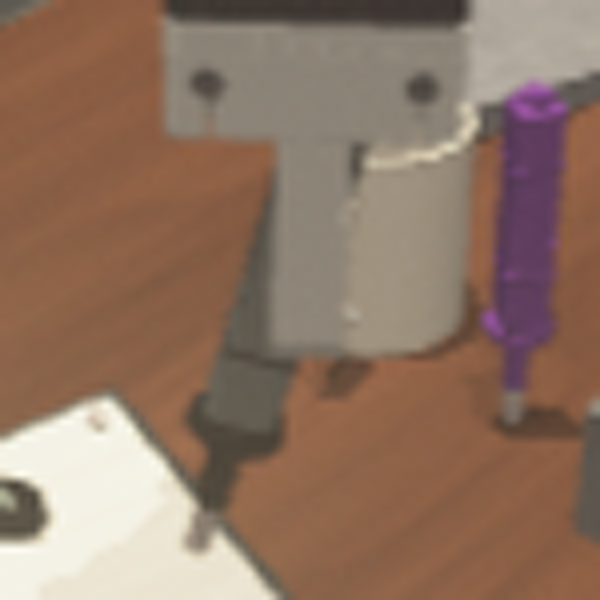

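Broadside view: the handle's left edge runs (275,180)→(207,390) and the ball is at (202,535). That gives a lean of about 14°, with the handle slid about 6.5 mm along the pads; the shaft must have jammed in the hole. I'll add about 6° by pushing the shaft against the outer top edge of the fixed stand. First, a clearance check.

```bash
python3 - <<'E'
from tilt import *
print(plane("top",(424.5,160),0),plane("side",(363.3,172),0),plane("top",(436.5,147.5),.16))
print(ctrl.get_obs()["qpos"])
E
python3 -m creep '{"xyz":[[0,0,0],[0,0,0],[0,0,0],[0,0,0],[0,0,0]],"spin":[0.153,0.153,0.153,0.154,0]}'
python3 -m creep '{"xyz":[[5,25,0],[10,50,0],[10,50,0],[10,50,0],[9,50,0]],"spin":[0,0,0,0,0]}'
```

```text
[ 0.57287901 -0.28718603  0.        ] [ 0.58010407 -0.28290668  0.        ] [ 0.57843092 -0.27139538  0.16      ]
[-4.75798208e-03  6.74713759e-02  1.72787296e+00 -3.94770045e-05
  1.34651201e+00  9.52693603e-01]
time_s: 9.72
ee_pos: [0.4559, 0.0344, 0.2564]
eef_rot: [-3.142, 0.0, 0.002]
force: [1.2, 0.1, 0.3]
grip_width: 0.0196
time_s: 10.35
ee_pos: [0.5005, -0.1922, 0.2564]
eef_rot: [-3.142, -0.0, 0.006]
force: [-0.4, 0.8, -0.0]
grip_width: 0.0199
```

```bash
python3 -m creep '{"xyz":[[6,35,0],[1.5,14.5,10],[0,0,40],[0,0,40],[0,0,30]],"spin":[0,0,0,0,0]}'
python3 -m creep '{"xyz":[[0,0,8],[0,0,0],[0,0,0]],"spin":[0,0,0]}'; python3 look.py 8 330 100 370 130 110
```

```text
time_s: 10.98
ee_pos: [0.5073, -0.2388, 0.1342]
eef_rot: [-3.141, 0.002, 0.005]
force: [0.0, 0.3, 0.6]
grip_width: 0.02
time_s: 11.35
ee_pos: [0.5084, -0.2401, 0.1298]
eef_rot: [3.141, -0.002, 0.002]
force: [-0.6, -0.0, -2.0]
grip_width: 0.02
```

View pics/v8.png

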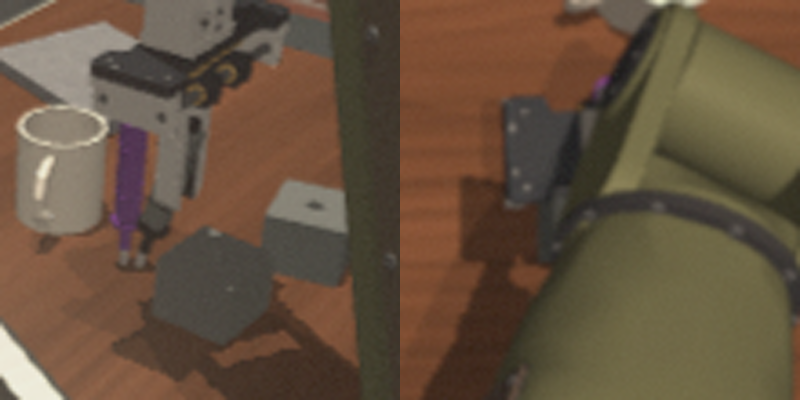

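The leaning probe's tip is just behind the stand (side crop (142,260)), clear of the purple probe. Now I'll push toward −x.

```bash
python3 -m creep '{"xyz":[[-4,0,0],[-4,0,0],[-3,0,0],[-3,0,0],[-3,0,0]],"spin":[0,0,0,0,0]}' - 7
python3 -m creep '{"xyz":[[0,0,0]],"spin":[0]}'
python3 - <<'E'
from tilt import *
a=np.mean([ctrl.camera("side").astype(float) for _ in range(3)],0)
np.save("avg9.npy",a);im=a[:,:,::-1].astype(np.uint8)
c=cv2.resize(im[110:185,345:420],(600,600),interpolation=cv2.INTER_CUBIC);cv2.imwrite("pics/g9.png",c)
o=ctrl.get_obs();print(o["ee_pos"],o["eef_rot"],o["force"])
for d in(14,17,20,23):
  print(d,[((proj("side",pred(o["ee_pos"]+np.array([.0065,0,0]),o["eef_rot"][2],np.radians(d),k))-[345,110]+.5)*8).round() for k in(.091,.05,.0,-.047)])
E
```

```text
time_s: 12.08
ee_pos: [0.4909, -0.24, 0.1285]
eef_rot: [3.141, -0.0, 0.002]
force: [2.6, 0.6, -1.7]
grip_width: 0.02
time_s: 12.2
ee_pos: [0.4908, -0.2401, 0.1286]
eef_rot: [3.142, -0.0, 0.002]
force: [0.4, 0.5, -1.2]
grip_width: 0.0195
[ 0.49085884 -0.24003636  0.12844622] [-3.14158547e+00  2.28505644e-04  1.78701910e-03] [1.32456248 0.06790983 0.59779149]
14 [array([231., 518.]), array([263., 435.]), array([304., 328.]), array([346., 221.])]
17 [array([220., 511.]), array([257., 431.]), array([304., 328.]), array([351., 225.])]
20 [array([210., 503.]), array([251., 427.]), array([304., 328.]), array([357., 229.])]
23 [array([201., 496.]), array([246., 423.]), array([304., 328.]), array([363., 233.])]
```

View pics/g9.png

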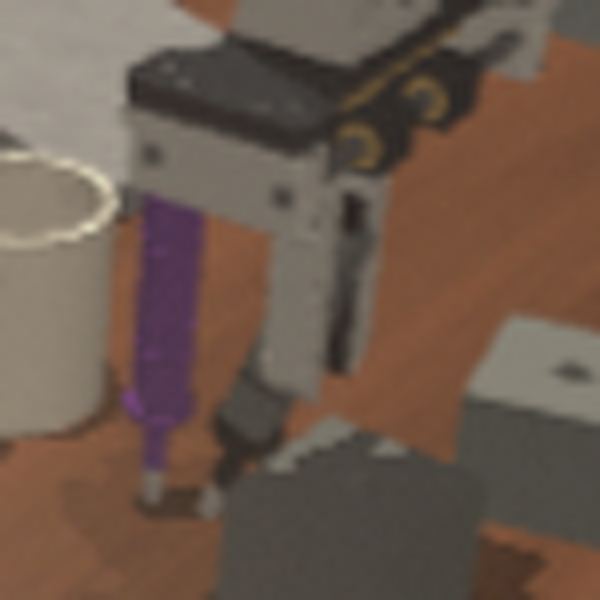

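Lean now matches about 20° (ball at (212,498), shoulder at (247,425)). I'll firm the grip, back off, and recheck broadside beside the stud.

```bash
python3 -m creep '{"xyz":[[0,0,0],[0,0,0],[6,0,-15],[3,0,-40],[0,0,-40]],"spin":[0,0,0,0,0]}' - 35
python3 -m creep '{"xyz":[[-5,-15,-33],[-7,-45,0],[-9,-50,0],[-9,-50,0],[-9,-50,0]],"spin":[0,0,0,0,0]}'
python3 -m creep '{"xyz":[[-3,-40,0],[0,-24,0],[0,0,0],[0,0,0],[0,0,0]],"spin":[0,-0.153,-0.153,-0.153,-0.153]}'
python3 -m creep '{"xyz":[[0,0,0],[0,0,0]],"spin":[0,0]}'
cat > bs.py <<'E'
import sys
from tilt import *
k=sys.argv[1]
a=np.mean([ctrl.camera("side").astype(float) for _ in range(4)],0)
np.save(f"avg{k}.npy",a);im=a[:,:,::-1].astype(np.uint8)
x0,y0=int(sys.argv[2]),int(sys.argv[3])
cv2.imwrite(f"pics/g{k}.png",cv2.resize(im[y0:y0+75,x0:x0+75],(600,600),interpolation=cv2.INTER_CUBIC))
o=ctrl.get_obs();print(o["ee_pos"],o["eef_rot"],o["force"]);w=o["eef_rot"][2];c=np.array([np.cos(w),np.sin(w),0])
for d in(14,16,18,20,22,24):
  p=[((proj("side",pred(o["ee_pos"]+.0065*c,w,np.radians(d),k))-[x0,y0]+.5)*8) for k in(.091,.05,.0,-.047)]
  e=[proj("side",pred(o["ee_pos"]+.0165*c,w,np.radians(d),k)) for k in(-.03,.047)]
  print(d,[q.round().tolist() for q in p],"edge slope %.3f"%((e[0]-e[1])[0]/(e[1]-e[0])[1]))
E
python3 bs.py 10 300 120
```

```text
time_s: 12.98
ee_pos: [0.5002, -0.2399, 0.2256]
eef_rot: [3.141, -0.0, 0.002]
force: [-0.2, -0.5, -0.2]
grip_width: 0.02
time_s: 13.6
ee_pos: [0.4603, -0.0285, 0.2577]
eef_rot: [3.141, -0.001, 0.002]
force: [0.4, -0.2, -1.2]
grip_width: 0.0201
time_s: 14.22
ee_pos: [0.4576, 0.0341, 0.2576]
eef_rot: [3.141, -0.001, 0.619]
force: [0.1, -0.1, -1.3]
grip_width: 0.0198
time_s: 14.48
ee_pos: [0.4575, 0.034, 0.2569]
eef_rot: [3.141, -0.0, 0.61]
force: [0.1, 0.5, -0.0]
grip_width: 0.0199
[0.45742983 0.0339401  0.25654804] [-3.14158055e+00 -3.67059338e-05  6.12464012e-01] [ 0.10392449 -0.25369383 -1.34900008]
14 [[201.0, 537.0], [238.0, 419.0], [286.0, 265.0], [334.0, 110.0]] edge slope 0.302
16 [[190.0, 534.0], [232.0, 417.0], [286.0, 265.0], [340.0, 112.0]] edge slope 0.346
18 [[180.0, 531.0], [226.0, 416.0], [286.0, 265.0], [346.0, 114.0]] edge slope 0.390
20 [[169.0, 528.0], [220.0, 414.0], [286.0, 265.0], [352.0, 116.0]] edge slope 0.435
22 [[158.0, 524.0], [214.0, 412.0], [286.0, 265.0], [358.0, 118.0]] edge slope 0.482
24 [[148.0, 520.0], [208.0, 409.0], [286.0, 265.0], [364.0, 120.0]] edge slope 0.530
```

View pics/g10.png

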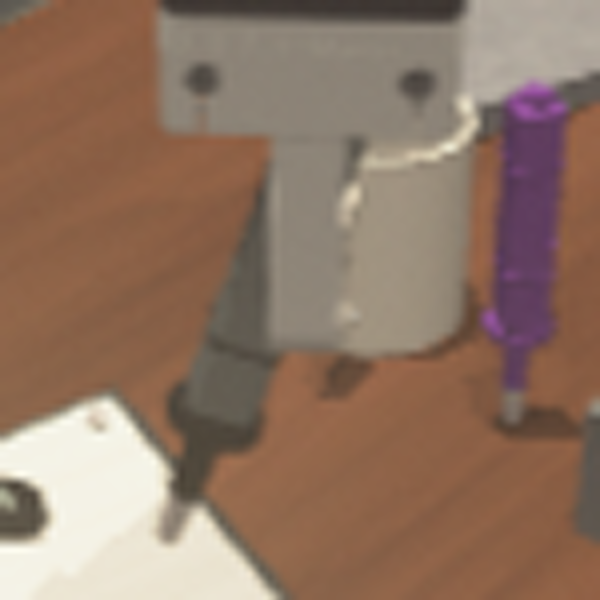

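Run:
```python
import numpy as np
for k in(7,10):
    a=np.load(f"avg{k}.npy");s=a[:,:,0]-a[:,:,2];X=[];Y=[]
    for r in range(144,168):
        row=s[r,315:345];i=np.argmax(row<45);x=315+i-1+(row[i-1]-45)/(row[i-1]-row[i]);X.append(x);Y.append(r)
    m,res,*_=np.polyfit(Y,X,1,full=True);print(k,m,np.sqrt(res/len(X)),np.round(X,1).tolist())
```

```text
7 [-3.07094230e-01  3.76756336e+02] [0.120256] [332.6, 332.2, 332.1, 331.6, 331.2, 331.1, 330.6, 330.2, 330.1, 329.7, 329.6, 329.1, 328.7, 328.7, 328.1, 327.6, 327.6, 327.3, 327.2, 326.8, 326.4, 326.2, 325.7, 325.4]
10 [-3.82711207e-01  3.86429400e+02] [0.14415097] [331.2, 331.1, 330.6, 330.2, 329.8, 329.4, 329.1, 328.6, 328.2, 328.0, 327.6, 327.1, 326.6, 326.2, 325.6, 325.5, 325.2, 324.8, 324.6, 324.3, 323.8, 323.3, 323.1, 322.2]
```

Edge slope gives about 17.7° and the tip position about 19°. Time allows one small correction of about +2° at the same edge.

```bash
python3 -m creep '{"xyz":[[0,0,0],[0,0,0],[0,0,0],[0,0,0],[5,25,0]],"spin":[0.153,0.153,0.153,0.153,0]}'
python3 -m creep '{"xyz":[[11,55,0],[11,55,0],[11,55,0],[11,55,0],[2,29,20]],"spin":[0,0,0,0,0]}'
python3 -m creep '{"xyz":[[0,0,40],[0,0,40],[0,0,20],[0,0,8],[-4,0,0]],"spin":[0,0,0,0,0]}'
```

```text
time_s: 15.3
ee_pos: [0.4625, 0.0094, 0.2566]
eef_rot: [-3.141, -0.0, 0.0]
force: [-0.1, 0.2, -0.5]
grip_width: 0.0201
time_s: 15.92
ee_pos: [0.5093, -0.2427, 0.2369]
eef_rot: [3.14, -0.002, -0.001]
force: [-0.7, 0.8, -0.4]
grip_width: 0.0197
time_s: 16.55
ee_pos: [0.505, -0.24, 0.1286]
eef_rot: [-3.142, 0.0, 0.002]
force: [-0.7, 0.6, -0.7]
grip_width: 0.0199
```

```bash
python3 -m creep '{"xyz":[[-5,0,0],[-4,0,0],[-3,0,0],[-3,0,0],[-2.3,0,0]],"spin":[0,0,0,0,0]}' - 7
python3 -m creep '{"xyz":[[0,0,0],[0,0,0],[0,0,0],[6,0,-15],[4,0,-40]],"spin":[0,0,0,0,0]}' - 35
python3 -m creep '{"xyz":[[0,0,-40],[-5,-15,-33],[-9,-45,0],[-10,-50,0],[-10,-50,0]],"spin":[0,0,0,0,0]}'
python3 -m creep '{"xyz":[[-6,-50,0],[-2,-40,0],[0,-24,0],[0,0,0],[0,0,0]],"spin":[0,0,-0.153,-0.153,-0.153]}'
python3 -m creep '{"xyz":[[0,0,0],[0,0,0],[0,0,0]],"spin":[-0.153,0,0]}'
python3 bs.py 11 300 120
python3 - <<'E'
import numpy as np
a=np.load("avg11.npy");s=a[:,:,0]-a[:,:,2];X=[];Y=[]
for r in range(144,168):
    row=s[r,315:345];i=np.argmax(row<45);x=315+i-1+(row[i-1]-45)/(row[i-1]-row[i]);X.append(x);Y.append(r)
print(np.polyfit(Y,X,1),np.round(X,1).tolist())
E
```

```text
time_s: 17.18
ee_pos: [0.4877, -0.2401, 0.1286]
eef_rot: [3.141, -0.001, 0.002]
force: [1.7, -0.3, -0.0]
grip_width: 0.0202
time_s: 17.8
ee_pos: [0.4973, -0.2396, 0.1834]
eef_rot: [-3.14, 0.003, 0.002]
force: [0.2, -1.2, -0.7]
grip_width: 0.02
time_s: 18.42
ee_pos: [0.4629, -0.0786, 0.2575]
eef_rot: [3.141, -0.0, 0.001]
force: [1.3, 0.8, -0.2]
grip_width: 0.0199
time_s: 19.05
ee_pos: [0.4551, 0.0344, 0.2574]
eef_rot: [3.141, -0.0, 0.467]
force: [-0.1, 0.2, -1.4]
grip_width: 0.0201
time_s: 19.42
ee_pos: [0.4552, 0.034, 0.2569]
eef_rot: [3.141, -0.0, 0.61]
force: [0.3, -0.2, -0.6]
grip_width: 0.0202
[0.45512141 0.0339202  0.2565367 ] [-3.14157474e+00  1.61968655e-05  6.12428559e-01] [ 0.38669988  0.08633556 -0.95471261]
14 [[208.0, 540.0], [245.0, 422.0], [293.0, 268.0], [341.0, 113.0]] edge slope 0.304
16 [[197.0, 537.0], [238.0, 420.0], [293.0, 268.0], [347.0, 114.0]] edge slope 0.347
18 [[186.0, 534.0], [232.0, 418.0], [293.0, 268.0], [353.0, 116.0]] edge slope 0.392
20 [[175.0, 531.0], [226.0, 416.0], [293.0, 268.0], [359.0, 118.0]] edge slope 0.437
22 [[165.0, 527.0], [221.0, 414.0], [293.0, 268.0], [365.0, 121.0]] edge slope 0.484
24 [[155.0, 523.0], [215.0, 412.0], [293.0, 268.0], [371.0, 123.0]] edge slope 0.532
[ -0.41166173 391.35558258] [332.2, 331.6, 331.2, 330.9, 330.5, 330.1, 329.6, 329.1, 328.6, 328.3, 328.0, 327.6, 327.1, 326.6, 326.2, 326.0, 325.5, 325.2, 324.7, 324.2, 323.9, 323.5, 323.2, 322.4]
```

View pics/g11.png

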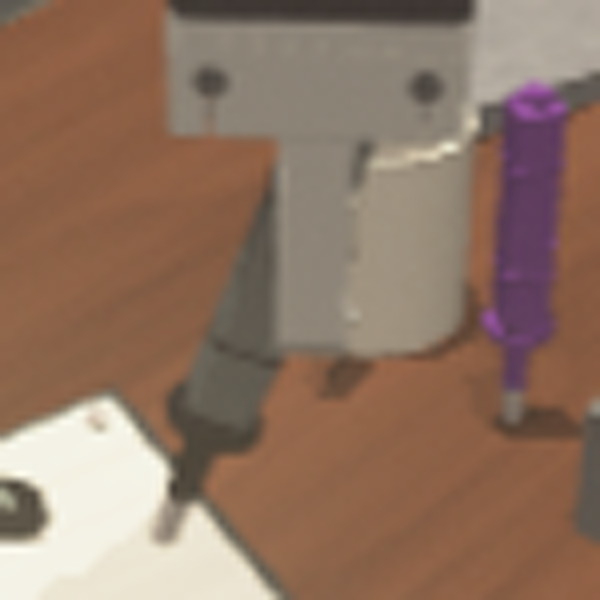

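Lean is now about 19–20°, and the tip sits 40.6 mm ahead of the TCP and 92.5 mm below it. I'll turn to the panel's heading and move to about 30 mm above the square stud along its normal.

```bash
python3 -m creep '{"xyz":[[0,0,0],[0,0,0],[0,0,0],[0,0,0],[0,0,0]],"spin":[0.17,0.17,0.17,0.17,0.173]}'
python3 -m creep '{"xyz":[[-4.9,-0.6,15],[0,0,16],[3.4,0,19.4],[3.4,0,9.4],[0,0,0]],"spin":[0,0,0,0,0]}'
python3 -m creep '{"xyz":[[0,0,0]],"spin":[0]}'
python3 - <<'E'
from tilt import *
a=np.mean([ctrl.camera("side").astype(float) for _ in range(3)],0);np.save("avg12.npy",a)
cv2.imwrite("pics/g12.png",cv2.resize(a[170:220,300:360,::-1].astype(np.uint8),(720,600),interpolation=cv2.INTER_CUBIC))
o=ctrl.get_obs();print(o["ee_pos"],o["eef_rot"],o["force"])
E
```

```text
time_s: 20.25
ee_pos: [0.4551, 0.0339, 0.2565]
eef_rot: [3.142, 0.0, -0.246]
force: [-0.5, -0.5, -0.9]
grip_width: 0.0201
time_s: 20.88
ee_pos: [0.457, 0.034, 0.1959]
eef_rot: [3.141, 0.001, -0.238]
force: [-0.2, 0.3, -0.7]
grip_width: 0.0202
time_s: 21.0
ee_pos: [0.4573, 0.0341, 0.1971]
eef_rot: [-3.141, -0.001, -0.239]
force: [-0.1, 0.2, -0.4]
grip_width: 0.0199
[0.45723926 0.03408824 0.19712685] [-3.14137299e+00 -8.56750461e-04 -2.38944625e-01] [-0.34875476 -0.56663802  0.26553967]
```

View pics/g12.png

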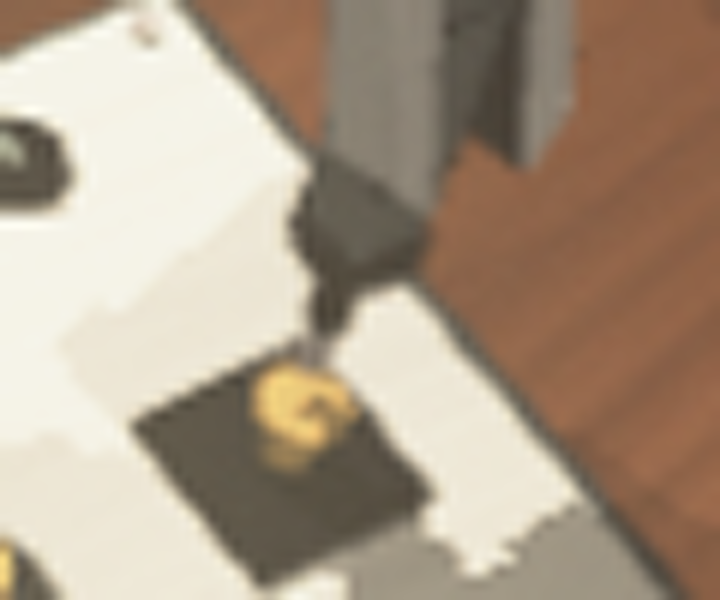

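```bash
python3 - <<'E'
from tilt import *
n=np.array([-.332,.0814,.940]);cx=np.array([.9713,-.2377,0]);cy=np.array([.2377,.9713,0]);ux=np.cos(.349)*cx+np.array([0,0,np.sin(.349)])
for H in([.5003,.0237,.0934],[.5,.0237,.0965]):
  H=np.array(H);f=lambda X:((proj("side",X)-[300,170]+.5)*12).round().tolist()
  print("head",f(H),"ball gap0,5,10,15",[f(H+(g+.004)*n) for g in(0,.005,.01,.015)],"per 5mm ux,cy",[(np.array(f(H+.005*v+.014*n))-f(H+.014*n)).tolist() for v in(ux,cy)])
tcp=np.array([.4573,.0341,.1969]);print("my tip",tcp+.0406*cx-[0,0,.0925],"ball",f(tcp+.0393*cx-[0,0,.0888]))
E
python3 - <<'E'
import numpy as np,cv2
a=np.load("avg12.npy");cv2.imwrite("pics/h12.png",cv2.resize(a[190:214,312:340,::-1].astype(np.uint8),(700,600),interpolation=cv2.INTER_CUBIC))
E
```

```text
head [304.0, 404.0] ball gap0,5,10,15 [[308.0, 393.0], [313.0, 378.0], [319.0, 363.0], [324.0, 349.0]] per 5mm ux,cy [[-15.0, -17.0], [-20.0, 10.0]]
head [305.0, 393.0] ball gap0,5,10,15 [[309.0, 381.0], [315.0, 366.0], [320.0, 352.0], [326.0, 337.0]] per 5mm ux,cy [[-14.0, -18.0], [-19.0, 9.0]]
my tip [0.49673478 0.02444938 0.1044    ] ball [320.0, 357.0]
```

View pics/h12.png

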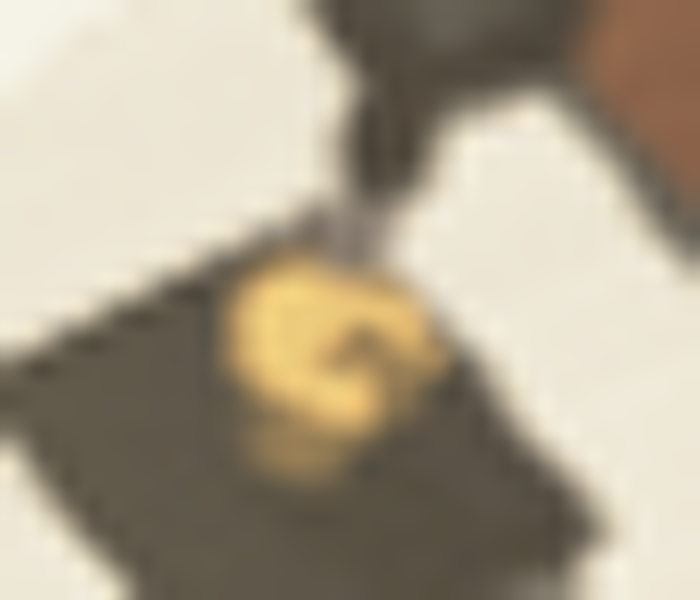

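The tip (crop (357,225)) hovers about 10–14 mm over the square stud's head (332,342), roughly centred. Closing in.

```bash
python3 -m creep '{"xyz":[[1.4,0,3.8],[1,0,2.8],[0,0,0]],"spin":[0,0,0]}'
python3 - <<'E'
from tilt import *
a=np.mean([ctrl.camera("side").astype(float) for _ in range(3)],0);np.save("avg13.npy",a)
cv2.imwrite("pics/h13.png",cv2.resize(a[190:214,312:340,::-1].astype(np.uint8),(700,600),interpolation=cv2.INTER_CUBIC))
o=ctrl.get_obs();print(o["ee_pos"],o["eef_rot"],o["force"])
E
```

```text
time_s: 21.52
ee_pos: [0.4594, 0.0335, 0.1898]
eef_rot: [3.141, 0.001, -0.239]
force: [0.1, -0.6, -0.7]
grip_width: 0.0198
[0.45944042 0.0334842  0.19006335] [ 3.14158861e+00  1.05468493e-05 -2.39225525e-01] [-0.0298291   0.98255189 -0.61942942]
```

View pics/h13.png

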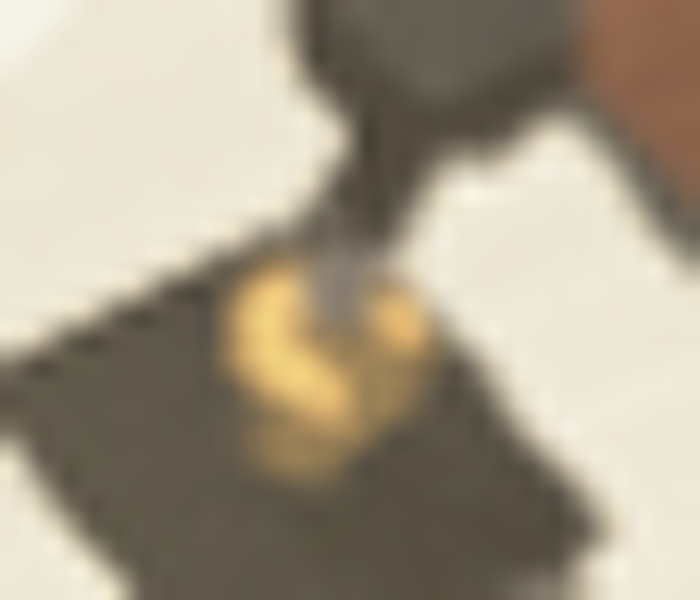

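Tip (345,285) is about 5 mm short of the head centre and on line. Now small steps with force readings.

```bash
python3 -m creep '{"xyz":[[0.7,0,1.9],[0.4,0,1],[0,0,0]],"spin":[0,0,0]}'
python3 -m creep '{"xyz":[[0.4,0,1],[0,0,0]],"spin":[0,0]}'
python3 -m creep '{"xyz":[[0.4,0,1],[0,0,0]],"spin":[0,0]}'
```

```text
time_s: 22.05
ee_pos: [0.4606, 0.0332, 0.1873]
eef_rot: [-3.142, -0.0, -0.239]
force: [-0.4, 1.0, 1.4]
grip_width: 0.0195
time_s: 22.3
ee_pos: [0.461, 0.0331, 0.1862]
eef_rot: [-3.142, -0.0, -0.239]
force: [-0.4, 1.1, 2.7]
grip_width: 0.0199
time_s: 22.55
ee_pos: [0.4613, 0.033, 0.1852]
eef_rot: [-3.142, -0.0, -0.239]
force: [-0.6, -0.1, 3.2]
grip_width: 0.02
```

Run:
```python
from tilt import *
A=[];F=[]
for _ in range(5):
    A.append(ctrl.camera("side").astype(float));F.append(ctrl.get_obs()["force"])
a=np.mean(A,0);np.save("avg14.npy",a);print(np.mean(F,0),np.std(F,0))
cv2.imwrite("pics/h14.png",cv2.resize(a[190:214,312:340,::-1].astype(np.uint8),(700,600),interpolation=cv2.INTER_CUBIC))
```

```text
[-0.98530319  0.39111613  3.09678623] [0.17108186 0.26408245 0.32264113]
```

View pics/h14.png

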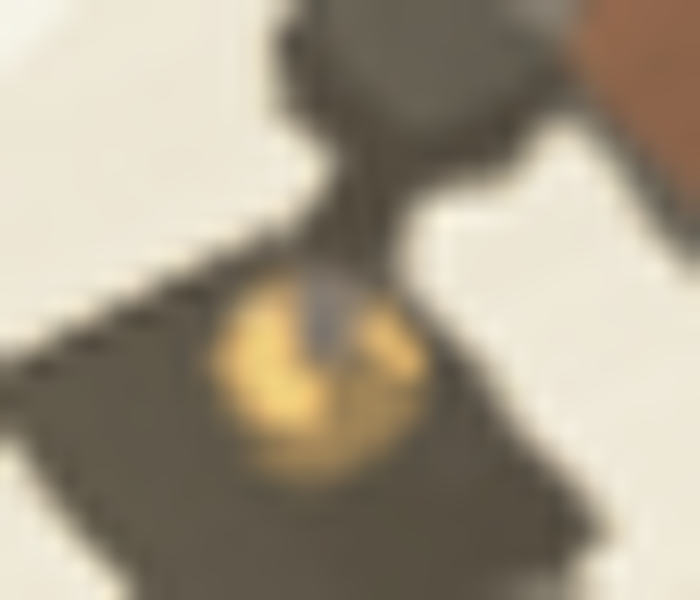

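Contact is on the head, with the tip close to its middle, at about 3.9 N and roughly 3 mm in. A small further press towards half travel.

```bash
python3 -m creep '{"xyz":[[0.3,0,0.8],[0.2,0,0.6],[0,0,0],[0,0,0]],"spin":[0,0,0,0]}'
python3 - <<'E'
from tilt import *
A=[];F=[]
for _ in range(8):
    A.append(ctrl.camera("side").astype(float));F.append(ctrl.get_obs()["force"])
a=np.mean(A,0);np.save("avg15.npy",a);print(np.mean(F,0),np.std(F,0));o=ctrl.get_obs();print(o["ee_pos"],o["grip_width"],o["time_s"],abs(o["joint_vel"]).max())
cv2.imwrite("pics/h15.png",cv2.resize(a[160:220,300:360,::-1].astype(np.uint8),(600,600),interpolation=cv2.INTER_CUBIC))
E
```

```text
time_s: 23.3
ee_pos: [0.4618, 0.0329, 0.1838]
eef_rot: [-3.142, -0.0, -0.239]
force: [-0.6, -0.2, 4.0]
grip_width: 0.0198
[-0.99158193  0.54612735  4.12933734] [0.44896999 0.3126086  0.48869722]
[0.46178644 0.03293268 0.18375851] 0.019733959514579395 23.7 0.0011108467995850741
```

View pics/h15.png

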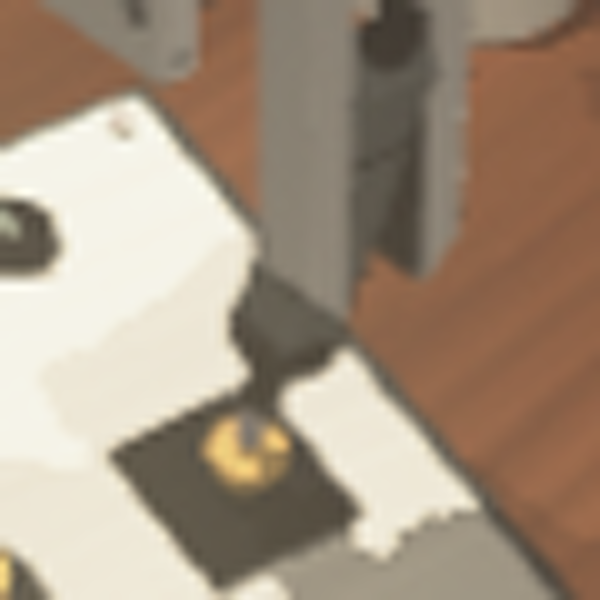

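The tip bottom (250,447) sits on the middle of the head (248,452), steady at about 5 N. Handing in.

```bash
python3 -c "
from station import ctrl
print(ctrl.hand_in())"
```

```text
the job is handed in; nothing more can be done
None
```

I took the grey probe from the left-most stand and pressed its tip on the stud in the square collar. It was still held there, steady, when I handed in at about 23.7 s.

- **Lean:** The moves offered can't tilt the tool, so I leaned the probe by letting it pivot in a light grip. The first try, with the tip in the stand's hole, gave only about 14° and let the handle slide about 6.5 mm along the pads. Two gentle pushes of the shaft against the fixed stand's top edge brought it to about 20°.
- **Press:** The last force reading was about 5 N along the panel's normal, after allowing for the probe's weight. That puts the stud about 5 mm in, half-way to its stop. Grip force was set at 35 N and opening read 19.7 mm.
- **Position:** The side camera shows the tip on the middle of the head. I estimate it is at most about 2 mm off, upslope. The top view was blocked by the arm, so only the side camera confirms this.
- **Disagreement:** The lean measured 18.9° from the handle's edge and about 21° from the tip's position, against the 20° wanted. I did not remeasure it broadside once the probe was pressed on the stud.
- **Other things:** I did not plan or see any contact with the round-collar studs, mug, Morse key or mouse. I made no separate check of them at the end.

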